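# Square up a stack of printer build plates under an amber shield

## Robot

A 6-joint arm with a two-finger parallel gripper is mounted at the origin on the work surface. World frame = base frame: x ahead of the robot, y to its left, z up, the work surface at z = 0. Lengths are in m, angles in rad, forces in N, time in s.
With the tool pointing down it reaches from about 0.25 to 0.8 m from the base axis. Payload 3.9 kg.
Tool frame: the origin (TCP) lies at the very end of the fingers, on their centre line; the grasp point (between the pads) lies 19 mm behind it; y points along the fingers, x is the direction in which the jaws open and shut, and the axes are right-handed (so a half turn about y gives the same grasp; the last joint's range is limited). The gripper opens to 85 mm and grips with 20 to 120 N. Pads are 22 mm wide; open, the fingers measure 114 mm over their backs; the gripper's body (76 mm by 85 mm) begins 54 mm behind the grasp point. The pads swing forward as they close: fully open they stand 13 mm farther back than shut.
Start: joints at [-1.183, 0.26, -0.138, 1.173, 0, 1.571], TCP at [0.199, -0.486, 0.231] pointing down, gripper open.
Joint ranges: [-2.78, 2.78], [-0.83, 1.72], [-1.28, 1.37], [-1.9, 2.12], [-1.57, 1.48], [-3.14, 3.14]. Speed limits (rad/s): [2.57, 2.57, 3.14, 3.14, 3.14, 3.14].

## Interface

Orientations are given as a unit quaternion [x, y, z, w].
In Python, from rig import manip, read_camera gives the robot as it stands.
- The arm moves only by the tool arm_command, never from a script. Its argument "deltas" is a list of rows, each a list of 3 entries, a list of its own where there are three numbers: the opening, from 0 (shut) to 1 (fully open), then the shift along the tool's x, y, z in cm, then the turn, a rotation vector about the tool's x, y, z in rad. A call has 1 to 5 rows; each row shifts and turns the pose as measured when the row begins, along the tool's axes as they then stand; what a row does not reach is not made up. A row lasts 1/8 s, in which the tool goes at most 62.5 mm and 10.7 degrees, less where a joint would pass 70% of its speed; a pose out of reach is approached as far as the arm can. A call is refused whole if a number of a shift passes 6.25 or a number of a turn 0.188, either way. A call with a gripper value outside its range is refused whole. The fingers move at their own pace and stop on an object; "newtons" is the grip in N (left out, the last holds). Time passes only in rows, so rows that do not move let the fingers close. It gives the time, the measured TCP pose, the force and the opening at its end, in the units of the state.
- manip.get_state(): the state, without advancing time (a new reading comes with each control period).
- read_camera(name): name is "side" or "top"; returns a dict with "img" (480x640x3 uint8, red, green, blue), "K" (3x3 intrinsics, pixels), "world_from_camera" (4x4, takes a point from camera to world coordinates). Camera axes: x right, y down, z forward; pixel columns grow to the right and rows downward; lengths in m; the calibration is good to about 2 mm. A picture is of the moment at which its call begins. There is no depth.
- manip.sign_off(): hands the job in, once; it reports no verdict.
The state is a dict: "clock": time; "joint_pos": joint angles; "joint_vel": joint speeds; "joint_efforts": joint torques, N m; "position": TCP position; "tcp_rot": TCP orientation; "wrist_force": force on the tool from outside, world axes, zero at the start; "torque": the same for the moment, N m; "finger_gap": finger opening in m.
Only numpy, scipy, OpenCV 4.12 (cv2) and the standard library are available. Lean on these libraries where they do the work, as an engineer would, in place of code of your own. Each camera call takes 0.05 s, during which the arm holds its last target. There are 200 camera calls.

## Task

Three bare build plates lie askew on the squaring jig: push the stack home under the amber shield, first against the two red stops, then against the green stop, so that every plate ends flush with all the stops and the three edges line up. Press until you feel the stops, but gently (never harder than 25 N), with the plates staying on the jig in their order; do not bump the shield or disturb the things lying around.

Things in the scene. Friction and masses are not known exactly. Their poses are not given: they have to be found in the camera images.
- jig: Fixed squaring jig: black base (8 mm thick, x -60..+95, y -85..+110 mm) with a white riser (top at 40 mm; x -25..+75, y -42..+80 mm). Origin: at table level under the centre of a fully home plate. x points to the red stops (forward and left of the robot), y to the green stop. Plates lie on the riser and overhang its -x and -y edges; home plates span x -35..+35, y -55..+55 mm.
- home (a point): Point on the riser's top, 40 mm above the jig's origin: where the underside centre of the lowest plate is when fully home; axes as the jig's.
- rear_stops: Two red blocks fixed on the riser, one body; origin and axes are those of the jig. The faces that plates meet are at x = +35 mm; each is 24 mm wide, centred at y = +34 and -34 mm; tops 68 mm above the table.
- side_stop: Green block fixed on the riser; origin and axes are those of the jig. Its face towards the plates is at y = +55 mm; 36 mm long in x, centred at x = 0; top 68 mm above the table.
- shield: Fixed amber clear sheet over the stops; origin and axes are those of the jig. It spans x -40..+90, y -60..+80 mm, underside 102 and top 107 mm above the table, on two 10 mm steel posts at x +80, y -50 and +68 mm. It overhangs home plates by 5 mm on the -x and -y sides: an upright gripper's body meets it before the plates are home.
- plate_low: Lowest plate, dark steel colour, 70 (x) x 110 (y) x 8 mm, about 0.16 kg, loose on the riser. Origin: centre of its underside. All three plates start 8 to 20 mm short of the stops in both directions, each turned a little.
- plate_mid: Middle plate, blue, same size, loose on the lowest. Origin: centre of its underside.
- plate_top: Top plate, bare aluminium with dark dots, same size, loose on the middle one. Origin: centre of its underside.
- resin_a: Black resin bottle, white label, 68 mm across, 170 mm tall; origin at its underside. Leave alone.
- resin_b: Black resin bottle, orange label, 68 mm across, 170 mm tall; origin at its underside. Leave alone.
- jar: Amber jar, white cap, 60 mm across, 80 mm tall; origin at its underside. Leave alone.
- bone: White printed bone model, about 52 mm across, 85 mm tall; origin at its underside. Leave alone.
- beaker: Clear cup, 70 mm across, 80 mm tall; origin at its underside. Leave alone.
- scraper: Orange-handled spatula lying flat on the table to the right; origin near its middle, long axis x. Leave alone.
- sample: Brass slug, 22 mm across, 18 mm tall, standing on the jig's black base beyond the green stop; origin at its underside. Leave alone.
Not all that is in view belongs to the job. What is shaped like the plate_low but brown or purple is not meant. What is shaped like the plate_top but purple is not meant.

How it is judged:
On the way, in this order (a step that is already met when the one before it is completed fails the run):
1. some plate is pressed against the red stops with more than 3 N (contact force between any of plate_low, plate_mid, plate_top and rear_stops above 3 N), for 0.05 s.
2. then some plate is pressed against the green stop with more than 3 N (contact force between any of plate_low, plate_mid, plate_top and side_stop above 3 N), for 0.05 s.
At the end, for the whole second after the job is handed in: All three plates are fully home, in their order on the riser and at rest: each within 2 mm of the home place in x and y (flush with the red stops and the green stop), within 3 mm of its height in the stack and turned less than 0.025 rad from the jig (x of plate_low in the frame of home between -0.002 and 0.002 m and y of plate_low in the frame of home between -0.002 and 0.002 m and z of plate_low in the frame of home between -0.003 and 0.003 m and angle between the x axis of each of plate_low, plate_mid, plate_top and the x axis of jig, either way round below 0.025 rad and linear speed of each of plate_low, plate_mid, plate_top below 0.01 m/s and x of plate_mid in the frame of home between -0.002 and 0.002 m and y of plate_mid in the frame of home between -0.002 and 0.002 m and z of plate_mid in the frame of home between 0.005 and 0.011 m and x of plate_top in the frame of home between -0.002 and 0.002 m and y of plate_top in the frame of home between -0.002 and 0.002 m and z of plate_top in the frame of home between 0.013 and 0.019 m); the robot touches nothing.
It fails at once if a plate is pressed against a stop with more than 25 N (contact force between any of plate_low, plate_mid, plate_top and rear_stops above 25 N or contact force between any of plate_low, plate_mid, plate_top and side_stop above 25 N).
It fails at once if the robot bumps the shield (more than 3 N) (contact force between any of the arm, the fingers and shield above 3 N).
It fails at once if a bystander is moved more than 20 mm (distance of any of resin_a, resin_b, jar, bone, beaker, scraper, sample from where it was at the start of the episode above 0.02 m).
It also fails if it takes over 58 s, if anything falls off the work surface, if the arm or the gripper's body presses on something with over 40 N, if the wrist force passes 120 N, or if a joint passes its speed limit or range.

## Working session

There is one attempt and no reset: what is moved stays moved. The work goes in short steps, Python scripts to look and compute and a tool call to move; the robot and the scene stay as the last step left them, time stands still between calls to the robot, and variables do not carry over. Pictures are saved under pics/ and viewed, about 8 in all and at most 12, crops included, and the job is handed in when it is done.

Besides the shell and the picture viewer there is one more tool, called after "Request:" by a JSON object that holds its "api" and its "payload", one argument or row to a line. arm_command: Moves the arm, as the interface text tells. Its arguments: {"type":"object","properties":{"deltas":{"type":"array","items":{"type":"array"}},"newtons":{"type":"number"}},"required":["deltas"]}

```bash
ls; mkdir -p pics; python3 - <<'E'
from rig import manip, read_camera
import cv2,numpy as np
for n in("side","top"):
    c=read_camera(n); cv2.imwrite(f"pics/{n}0.png",c["img"][:,:,::-1]); print(n,c["K"].round(1).tolist(),c["world_from_camera"].round(4).tolist())
print(manip.get_state())
E
```

```text
pics
side [[577.9, 0.0, 317.7], [0.0, 577.9, 237.7], [0.0, 0.0, 1.0]] [[0.9993, -0.0249, 0.0278, 0.5386], [-0.0374, -0.6455, 0.7629, -1.0122], [-0.0011, -0.7634, -0.6459, 0.9177], [0.0, 0.0, 0.0, 1.0]]
top [[440.3, 0.0, 326.2], [0.0, 440.3, 241.0], [0.0, 0.0, 1.0]] [[-0.0236, -0.9819, 0.1878, 0.4202], [-0.9996, 0.0263, 0.0118, -0.0143], [-0.0165, -0.1874, -0.9821, 0.9976], [0.0, 0.0, 0.0, 1.0]]
{'clock': 0.1, 'joint_pos': array([-1.18298577e+00,  2.60632527e-01, -1.39241062e-01,  1.17273646e+00,
       -3.24067963e-05,  1.57080365e+00]), 'joint_vel': array([-0.00013432, -0.00025734,  0.00263536, -0.00302742,  0.00053796,
       -0.00116714]), 'joint_efforts': array([ 1.15668932e-03, -4.06509447e+01,  2.54527241e+01,  1.01617558e-02,
        9.46579007e-05,  7.37205283e-06]), 'position': array([ 0.19828804, -0.48543527,  0.23054034]), 'tcp_rot': array([-0.5866261 ,  0.39482405, -0.39374666,  0.58732219]), 'wrist_force': array([-0.50588067, -0.4486181 ,  0.50294301]), 'torque': array([-0.01357927, -0.01670213,  0.02143923]), 'finger_gap': 0.08519968844391178}
```

View pics/top0.png

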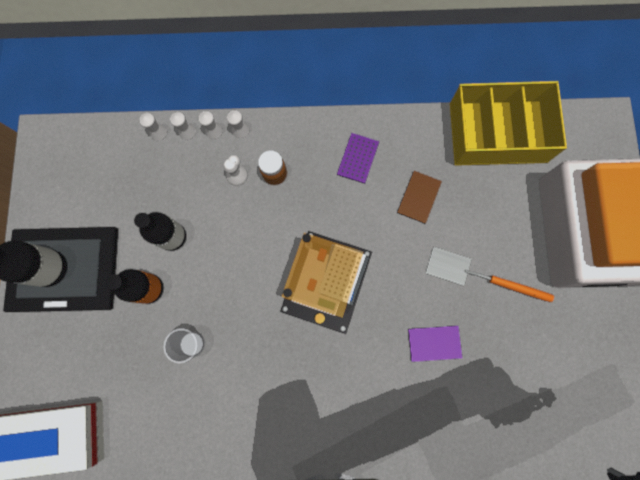

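View pics/side0.png

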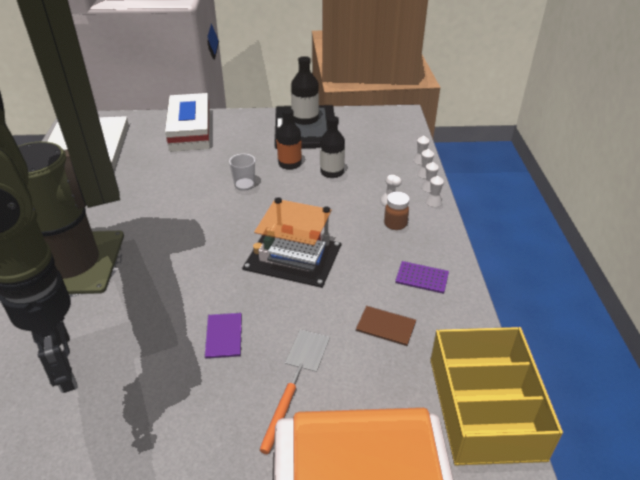

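The jig is at top (325,282) and side (293,245). The real plates are the stack on it, under the amber shield. Look-alikes off the jig, not meant: purple at top (358,158) and (435,343), brown at (419,197). I'll take close crops next.

```bash
python3 - <<'E'
import cv2
t=cv2.imread("pics/top0.png")[222:342,265:385]; s=cv2.imread("pics/side0.png")[190:290,235:350]
cv2.imwrite("pics/tc.png",cv2.resize(t,(600,600),interpolation=cv2.INTER_CUBIC)); cv2.imwrite("pics/sc.png",cv2.resize(s,(690,600),interpolation=cv2.INTER_CUBIC))
E
```

```text
(no output)
```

View pics/tc.png

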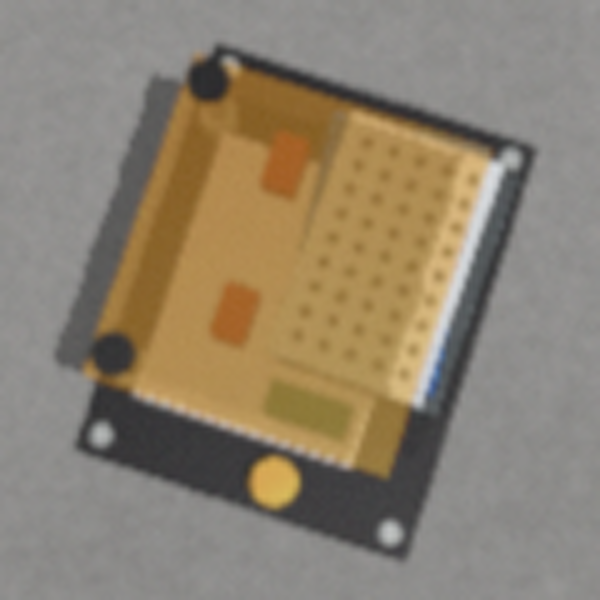

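View pics/sc.png

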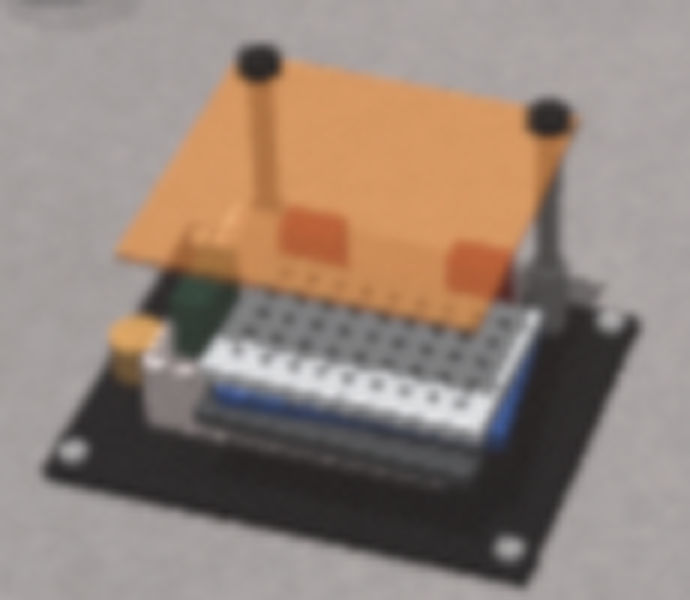

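```bash
cat > h.py <<'E'
import numpy as np,cv2
from scipy.optimize import least_squares
from scipy.spatial.transform import Rotation as R
CAM={"side":([[577.9,0,317.7],[0,577.9,237.7],[0,0,1]],[[0.9993,-0.0249,0.0278,0.5386],[-0.0374,-0.6455,0.7629,-1.0122],[-0.0011,-0.7634,-0.6459,0.9177],[0,0,0,1]]),
"top":([[440.3,0,326.2],[0,440.3,241.0],[0,0,1]],[[-0.0236,-0.9819,0.1878,0.4202],[-0.9996,0.0263,0.0118,-0.0143],[-0.0165,-0.1874,-0.9821,0.9976],[0,0,0,1]])}
def ray(cam,uv,z):
    K,T=map(np.array,CAM[cam]); d=T[:3,:3]@np.linalg.solve(K,[*uv,1]); return T[:3,3]+d*(z-T[2,3])/d[2]
tc=lambda u,v:(265+(u-2)/5,222+(v-2)/5)
sc=lambda u,v:(235+(u-2.5)/6,190+(v-2.5)/6)
def jig2w(p,J):
    c,s=np.cos(J[2]),np.sin(J[2]); return np.array([J[0]+c*p[0]-s*p[1],J[1]+s*p[0]+c*p[1]])
def w2jig(p,J):
    c,s=np.cos(J[2]),np.sin(J[2]); d=np.array(p)[:2]-J[:2]; return np.array([c*d[0]+s*d[1],-s*d[0]+c*d[1]])
E
python3 - <<'E'
from h import *
from rig import manip
obs=[((.095,-.085),ray("top",tc(220,45),.008)),((-.06,-.085),ray("top",tc(535,150),.008)),((-.06,.11),ray("top",tc(405,558),.008)),((.095,.11),ray("top",tc(78,447),.008)),
((-.06,-.085),ray("side",sc(525,583),.008)),((-.06,.11),ray("side",sc(45,472),.008)),((.095,-.085),ray("side",sc(640,318),.008))]
f=lambda J:np.concatenate([jig2w(p,J)-q[:2] for p,q in obs])
r=least_squares(f,[.4,0,1.9]); J=r.x; print("J",J.tolist(),(r.fun.reshape(-1,2)*1000).round(1).tolist())
for n,cam,uv,z in [("top-+","side",sc(205,365),.064),("top--","side",sc(487,437),.064),("top+-","side",sc(540,310),.064),("top--T","top",tc(500,158),.064),("top-+T","top",tc(412,407),.064),("top++T","top",tc(275,355),.064),("top+-T","top",tc(345,112),.064),("low-+","side",sc(197,418),.044),("low--","side",sc(480,480),.044),("mid--","side",sc(500,447),.052),("lowT-+","top",tc(440,410),.048)]: print(n,(w2jig(ray(cam,uv,z),J)*1000).round(1))
s=manip.get_state(); print(R.from_quat(s["tcp_rot"]).as_matrix().round(2))
E
```

```text
J [0.5233304125254076, -0.020969014960359442, 1.2243305906213395] [[0.7, 2.0], [0.8, -1.2], [-2.5, 0.1], [-1.5, 2.1], [1.7, -0.1], [-0.9, -0.6], [1.7, -2.3]]
top-+ [-41.1  47.5]
top-- [-46.9 -64.4]
top+- [ 26.6 -61.8]
top--T [-44.2 -65.5]
top-+T [-41.1  47.2]
top++T [20.5 44.8]
top+-T [ 25.2 -63.6]
low-+ [-49.1  48.8]
low-- [-49.1 -62.4]
mid-- [-38.2 -66.6]
lowT-+ [-53.1  43.7]
[[ 0.38 -0.    0.93]
 [-0.93  0.    0.38]
 [-0.   -1.   -0.  ]]
```

```bash
cat >> h.py <<'E'
J=np.array([0.52333,-0.02097,1.22433])
def target(mode,along,lat,z,th=0.5236):
    """TCP pose (world) so that leading corner is at `along`,`lat`,z (mm, jig); mode x|y"""
    jx=np.array([np.cos(J[2]),np.sin(J[2]),0]); jy=np.array([-jx[1],jx[0],0]); up=np.array([0,0,1.])
    f,X=(jx,-jy) if mode=="x" else (jy,jx)
    Z=np.cos(th)*f+np.sin(th)*up; Y=np.sin(th)*f-np.cos(th)*up
    p=(along,lat) if mode=="x" else (lat,along)
    L=np.array([*jig2w(np.array(p)/1000,J),z/1000]); return L-.011*Z,np.column_stack([X,Y,Z])
def state(mode):
    from rig import manip
    s=manip.get_state(); M=R.from_quat(s["tcp_rot"]).as_matrix(); L=s["position"]+.011*M[:,2]
    print("t",round(s["clock"],2),"L jig mm",(w2jig(L,J)*1000).round(1),"z",round(L[2]*1000,1),"F jig",w2jig(s["wrist_force"][:2]+J[:2],J).round(1),"Fz",round(s["wrist_force"][2],1),"gap",round(s["finger_gap"],3),"q",s["joint_pos"].round(2)); return s,M
def plan(mode,*a,n=None,**k):
    s,M=state(mode); p,Rt=target(mode,*a,**k); d=p-s["position"]; rv=R.from_matrix(M.T@Rt).as_rotvec()
    n=n or max(int(np.ceil(np.linalg.norm(d)/.055)),int(np.ceil(np.linalg.norm(rv)/.17)),1)
    for i in range(n):
        Mi=M@R.from_rotvec(rv*i/n).as_matrix(); print((Mi.T@d/n*100).round(2).tolist(),(rv/n).round(3).tolist())
E
python3 -c "
from h import *
plan('x',-100,-8,150)"
```

```text
t 0.1 L jig mm [-539.9  139.8] z 230.5 F jig [-0.6  0.3] Fz 0.5 gap 0.085 q [-1.18  0.26 -0.14  1.17 -0.    1.57]
[-2.45, 0.96, 4.55] [0.055, -0.091, 0.024]
[-2.0, 1.27, 4.69] [0.055, -0.091, 0.024]
[-1.54, 1.57, 4.77] [0.055, -0.091, 0.024]
[-1.06, 1.86, 4.79] [0.055, -0.091, 0.024]
[-0.58, 2.14, 4.76] [0.055, -0.091, 0.024]
[-0.09, 2.41, 4.67] [0.055, -0.091, 0.024]
[0.38, 2.66, 4.51] [0.055, -0.091, 0.024]
[0.85, 2.88, 4.31] [0.055, -0.091, 0.024]
[1.3, 3.08, 4.05] [0.055, -0.091, 0.024]
```

Request:
{"api": "arm_command", "payload": {
  "deltas": [
    [0,[-2.4,0.9,4.5],[0.055,-0.09,0.024]],
    [0,[-2,1.2,4.7],[0.055,-0.09,0.024]],
    [0,[-1.5,1.5,4.7],[0.055,-0.09,0.024]],
    [0,[-1,1.8,4.8],[0.055,-0.09,0.024]],
    [0,[-0.6,2.1,4.7],[0.055,-0.09,0.024]]
  ],
  "newtons": 30
}}

```text
clock: 0.72
position: [0.3641, -0.284, 0.1844]
tcp_rot: [-0.548, 0.227, -0.265, 0.76]
wrist_force: [1.3, -0.1, -1.1]
finger_gap: -0.0
```

```bash
python3 -c "
from h import *
plan('x',-100,-8,110)"
```

```text
t 0.72 L jig mm [-291.7   56.5] z 187.6 F jig [ 0.4 -1.2] Fz -1.1 gap -0.0 q [-0.86  0.25 -0.33  1.1   0.29  1.41]
[-0.01, 3.42, 4.27] [0.052, -0.089, 0.024]
[0.45, 3.64, 4.06] [0.052, -0.089, 0.024]
[0.89, 3.83, 3.81] [0.052, -0.089, 0.024]
[1.31, 3.99, 3.5] [0.052, -0.089, 0.024]
```

Request:
{"api": "arm_command", "payload": {
  "deltas": [
    [0,[0,3.4,4.2],[0.052,-0.09,0.024]],
    [0,[0.45,3.6,4.0],[0.052,-0.09,0.024]],
    [0,[0.9,3.8,3.8],[0.052,-0.09,0.024]],
    [0,[1.3,4.0,3.5],[0.052,-0.09,0.024]],
    [0,[0,0,0],[0,0,0]]
  ]
}}

```text
clock: 1.35
position: [0.4955, -0.1199, 0.1008]
tcp_rot: [-0.491, 0.081, -0.143, 0.856]
wrist_force: [-0.9, -0.2, 0.0]
finger_gap: -0.0001
```

```bash
python3 -c "
from h import *
plan('x',-75,-8,44)"
```

```text
t 1.35 L jig mm [-93.   -7.2] z 106.3 F jig [-0.5  0.8] Fz 0.0 gap -0.0 q [-0.55  0.41 -0.41  0.88  0.51  1.31]
[0.04, 3.14, -0.8] [-0.003, 0.008, -0.003]
[0.04, 3.14, -0.79] [-0.003, 0.008, -0.003]
```

Request:
{"api": "arm_command", "payload": {
  "deltas": [
    [0,[0,3.1,-0.8],[0,0.008,-0.003]],
    [0,[0,3.1,-0.8],[0,0.008,-0.003]],
    [0,[0,0,0],[0,0,0]]
  ]
}}

```text
clock: 1.72
position: [0.5012, -0.1043, 0.0381]
tcp_rot: [-0.491, 0.087, -0.15, 0.854]
wrist_force: [-0.2, -0.3, -0.0]
finger_gap: -0.0
```

```bash
python3 - <<'E'
from h import *
from rig import read_camera
plan('x',-60,-8,44)
im=read_camera("side")["img"][:,:,::-1][190:290,235:350]; cv2.imwrite("pics/s1.png",cv2.resize(im,(690,600),interpolation=cv2.INTER_CUBIC))
E
```

```text
t 1.73 L jig mm [-76.4  -7.5] z 43.7 F jig [-0.3  0.1] Fz -0.0 gap -0.0 q [-0.52  0.48 -0.5   0.69  0.52  1.37]
[0.05, 0.79, 1.44] [-0.003, -0.001, 0.0]
```

View pics/s1.png

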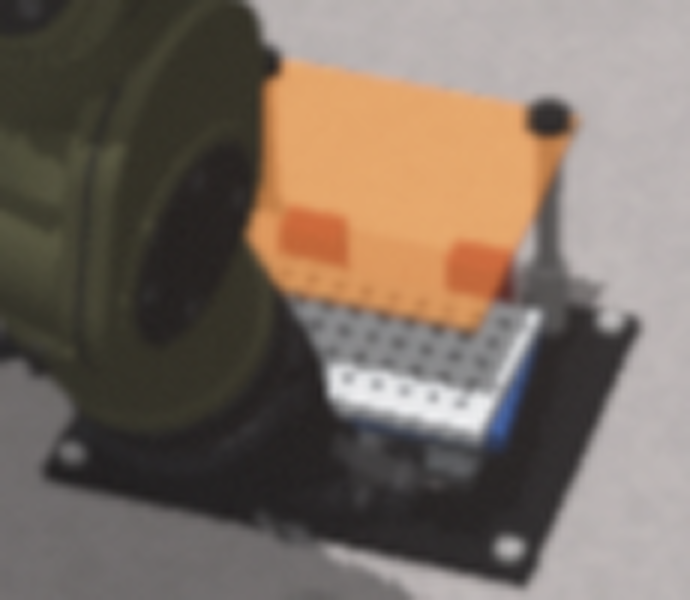

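Side crop: the wrist covers the left of the jig. The shut fingertips are at (390,465), level with the low plate's edge and clear of it. I'll push slowly.

Request:
{"api": "arm_command", "payload": {
  "deltas": [
    [0,[0,0.5,0.9],[0,0,0]],
    [0,[0,0.5,0.9],[0,0,0]],
    [0,[0,0.1,0.2],[0,0,0]],
    [0,[0,0.1,0.2],[0,0,0]],
    [0,[0,0.1,0.2],[0,0,0]]
  ]
}}

```text
clock: 2.4
position: [0.5147, -0.0807, 0.0443]
tcp_rot: [-0.493, 0.083, -0.153, 0.853]
wrist_force: [-0.9, -2.3, 1.6]
finger_gap: 0.0005
```

```bash
python3 -c "
from h import *
plan('x',-40,-8,44)"
```

```text
t 2.4 L jig mm [-49.6 -12.2] z 49.8 F jig [-2.5  0.1] Fz 1.6 gap 0.0 q [-0.47  0.46 -0.51  0.66  0.52  1.44]
[-0.43, 0.98, 0.54] [-0.001, 0.002, 0.01]
```

Request:
{"api": "arm_command", "payload": {
  "deltas": [
    [0,[0,-0.3,-0.5],[0,0,0]],
    [0,[-0.2,0.3,-0.4],[0,0,0]],
    [0,[-0.2,0.2,-0.3],[0,0,0]],
    [0,[0,0,0],[0,0,0]]
  ]
}}

```text
clock: 2.9
position: [0.5068, -0.0885, 0.0356]
tcp_rot: [-0.492, 0.084, -0.153, 0.853]
wrist_force: [-0.1, 0.1, 0.5]
finger_gap: -0.0003
```

```bash
python3 -c "
from h import *
plan('x',-52,-8,44)"
```

```text
t 2.9 L jig mm [-59.6  -7.4] z 41.1 F jig [0.  0.2] Fz 0.5 gap -0.0 q [-0.49  0.47 -0.53  0.65  0.52  1.41]
[0.06, 0.13, 0.8] [-0.002, 0.0, 0.009]
```

Request:
{"api": "arm_command", "payload": {
  "deltas": [
    [0,[0,0.1,0.3],[0,0,0]],
    [0,[0,0.1,0.3],[0,0,0]],
    [0,[0,0.1,0.2],[0,0,0]],
    [0,[0,0.1,0.2],[0,0,0]]
  ]
}}

```text
clock: 3.4
position: [0.5108, -0.0784, 0.0371]
tcp_rot: [-0.493, 0.084, -0.153, 0.852]
wrist_force: [0.1, -1.0, -1.2]
finger_gap: -0.0
```

```bash
python3 -c "
from h import *
plan('x',-45,-8,44)"
```

```text
t 3.4 L jig mm [-48.7  -7.7] z 42.6 F jig [-0.9 -0.5] Fz -1.2 gap -0.0 q [-0.47  0.46 -0.53  0.63  0.52  1.44]
[0.03, 0.06, 0.4] [-0.0, 0.0, 0.009]
```

Tracking is good now. I'll continue in 2.5 mm steps.

Request:
{"api": "arm_command", "payload": {
  "deltas": [
    [0,[0,0.1,0.25],[0,0,0]],
    [0,[0,0.12,0.22],[0,0,0]],
    [0,[0,0.12,0.2],[0,0,0]],
    [0,[0,0.12,0.2],[0,0,0]]
  ]
}}

```text
clock: 3.9
position: [0.514, -0.0695, 0.0371]
tcp_rot: [-0.494, 0.084, -0.153, 0.852]
wrist_force: [-0.5, -3.6, 1.3]
finger_gap: -0.0
```

```bash
python3 -c "
from h import *
plan('x',-38,-8,44)"
```

```text
t 3.9 L jig mm [-39.2  -7.7] z 42.6 F jig [-3.6 -0.8] Fz 1.3 gap -0.0 q [-0.45  0.46 -0.54  0.62  0.52  1.46]
[0.03, -0.06, 0.18] [0.002, -0.0, 0.009]
```

Request:
{"api": "arm_command", "payload": {
  "deltas": [
    [0,[0,0.05,0.15],[0,0,0]],
    [0,[0,0.05,0.15],[0,0,0]]
  ]
}}

```text
clock: 4.15
position: [0.5149, -0.0664, 0.0374]
tcp_rot: [-0.494, 0.084, -0.153, 0.852]
wrist_force: [-0.8, -2.2, -2.2]
finger_gap: 0.0
```

```bash
python3 -c "
from h import *
state('x')"
```

```text
t 4.15 L jig mm [-36.   -7.5] z 42.9 F jig [-2.3  0. ] Fz -2.2 gap 0.0 q [-0.44  0.46 -0.54  0.62  0.52  1.47]
```

Request:
{"api": "arm_command", "payload": {
  "deltas": [
    [0,[0,0.05,0.15],[0,0,0]]
  ]
}}

```text
clock: 4.28
position: [0.5152, -0.0648, 0.0376]
tcp_rot: [-0.494, 0.085, -0.153, 0.852]
wrist_force: [-1.7, -2.6, -1.9]
finger_gap: 0.0
```

```bash
python3 -c "
from h import *
state('x')"
```

```text
t 4.28 L jig mm [-34.4  -7.3] z 43.1 F jig [-3.   0.7] Fz -1.9 gap 0.0 q [-0.44  0.46 -0.54  0.62  0.52  1.47]
```

Request:
{"api": "arm_command", "payload": {
  "deltas": [
    [0,[0,0.05,0.13],[0,0,0]]
  ]
}}

```text
clock: 4.4
position: [0.516, -0.064, 0.0377]
tcp_rot: [-0.495, 0.084, -0.153, 0.851]
wrist_force: [-1.5, -6.0, -2.3]
finger_gap: -0.0
```

Request:
{"api": "arm_command", "payload": {
  "deltas": [
    [0,[0,0.05,0.13],[0,0,0]]
  ]
}}

```text
clock: 4.53
position: [0.5161, -0.0639, 0.0375]
tcp_rot: [-0.496, 0.085, -0.153, 0.85]
wrist_force: [-4.9, -8.4, 3.2]
finger_gap: 0.0005
```

```bash
python3 -c "
from h import *
state('x')"
```

```text
t 4.53 L jig mm [-33.3  -7.8] z 43.0 F jig [-9.6  1.7] Fz 3.2 gap 0.001 q [-0.43  0.46 -0.54  0.61  0.51  1.48]
```

Stop felt at L = -33.3, which is about 1.7 mm of calibration bias. I'll press once more, back off 7 mm and rise 8 mm to take the middle plate.

Request:
{"api": "arm_command", "payload": {
  "deltas": [
    [0,[0,0.06,0.14],[0,0,0]],
    [0,[0,0.06,0.14],[0,0,0]]
  ]
}}

```text
clock: 4.78
position: [0.516, -0.064, 0.0376]
tcp_rot: [-0.499, 0.086, -0.154, 0.848]
wrist_force: [-5.1, -9.6, 2.2]
finger_gap: 0.0003
```

Request:
{"api": "arm_command", "payload": {
  "deltas": [
    [0,[0,-0.35,-0.6],[0,0,0]],
    [0,[0,-0.35,-0.6],[0,0,0]],
    [0,[0,-0.7,0.4],[0,0,0]],
    [0,[0,0,0],[0,0,0]]
  ]
}}

```text
clock: 5.28
position: [0.5119, -0.076, 0.0478]
tcp_rot: [-0.497, 0.085, -0.154, 0.85]
wrist_force: [-0.2, -0.2, -0.2]
finger_gap: -0.0
```

```bash
python3 -c "
from h import *
plan('x',-45,-8,52)"
```

```text
t 5.28 L jig mm [-46.  -8.] z 53.2 F jig [-0.2  0.1] Fz -0.2 gap -0.0 q [-0.46  0.44 -0.52  0.65  0.51  1.45]
[0.01, 0.16, 0.03] [0.009, -0.002, 0.011]
```

Request:
{"api": "arm_command", "payload": {
  "deltas": [
    [0,[0,0.2,0.2],[0.009,0,0.01]],
    [0,[0,0.12,0.2],[0,0,0]],
    [0,[0,0.1,0.2],[0,0,0]],
    [0,[0,0.08,0.2],[0,0,0]]
  ]
}}

```text
clock: 5.78
position: [0.5155, -0.0662, 0.0473]
tcp_rot: [-0.492, 0.087, -0.15, 0.853]
wrist_force: [0.1, -1.2, -0.5]
finger_gap: 0.0001
```

```bash
python3 -c "
from h import *
state('x')"
```

```text
t 5.78 L jig mm [-35.7  -8. ] z 52.8 F jig [-1.1 -0.5] Fz -0.5 gap 0.0 q [-0.44  0.45 -0.52  0.66  0.52  1.46]
```

Request:
{"api": "arm_command", "payload": {
  "deltas": [
    [0,[0,0.07,0.14],[0,0,0]]
  ]
}}

```text
clock: 5.9
position: [0.5159, -0.0649, 0.0472]
tcp_rot: [-0.493, 0.087, -0.149, 0.853]
wrist_force: [-0.8, -4.1, 1.8]
finger_gap: 0.0003
```

Request:
{"api": "arm_command", "payload": {
  "deltas": [
    [0,[0,0.06,0.13],[0,0,0]]
  ]
}}

```text
clock: 6.02
position: [0.516, -0.0646, 0.0471]
tcp_rot: [-0.494, 0.087, -0.15, 0.852]
wrist_force: [-4.9, -7.6, 4.9]
finger_gap: -0.0
```

Request:
{"api": "arm_command", "payload": {
  "deltas": [
    [0,[0,0.06,0.13],[0,0,0]]
  ]
}}

```text
clock: 6.15
position: [0.516, -0.0646, 0.0471]
tcp_rot: [-0.495, 0.088, -0.15, 0.851]
wrist_force: [-4.0, -6.8, 4.8]
finger_gap: -0.0002
```

```bash
python3 -c "
from h import *
state('x')"
```

```text
t 6.15 L jig mm [-34.  -8.] z 52.5 F jig [-7.8  1.4] Fz 4.8 gap -0.0 q [-0.43  0.45 -0.52  0.65  0.51  1.48]
```

Middle plate pressed. Top plate next.

Request:
{"api": "arm_command", "payload": {
  "deltas": [
    [0,[0,-0.35,-0.6],[0,0,0]],
    [0,[0,-0.35,-0.6],[0,0,0]],
    [0,[0,-0.65,0.4],[0.009,0,0]],
    [0,[0,0,0],[0,0,0]]
  ]
}}

```text
clock: 6.65
position: [0.5112, -0.0778, 0.0558]
tcp_rot: [-0.49, 0.087, -0.15, 0.854]
wrist_force: [-0.4, -0.3, 0.4]
finger_gap: 0.0001
```

```bash
python3 -c "
from h import *
plan('x',-45,-8,60)"
```

```text
t 6.65 L jig mm [-48.  -8.] z 61.3 F jig [-0.5  0.3] Fz 0.4 gap 0.0 q [-0.47  0.44 -0.5   0.7   0.52  1.44]
[0.01, 0.26, 0.2] [-0.004, -0.003, 0.0]
```

Request:
{"api": "arm_command", "payload": {
  "deltas": [
    [0,[0,0.15,0.2],[0,0,0]],
    [0,[0,0.12,0.2],[0,0,0]],
    [0,[0,0.1,0.2],[0,0,0]],
    [0,[0,0.08,0.2],[0,0,0]]
  ]
}}

```text
clock: 7.15
position: [0.5145, -0.068, 0.0559]
tcp_rot: [-0.49, 0.087, -0.15, 0.854]
wrist_force: [-0.7, -0.6, 0.6]
finger_gap: -0.0001
```

```bash
python3 -c "
from h import *
state('x')"
```

```text
t 7.15 L jig mm [-37.8  -7.7] z 61.4 F jig [-0.8  0.5] Fz 0.6 gap -0.0 q [-0.45  0.44 -0.51  0.68  0.53  1.46]
```

Request:
{"api": "arm_command", "payload": {
  "deltas": [
    [0,[0,0.12,0.15],[0,0,0]],
    [0,[0,0.1,0.13],[0,0,0]]
  ]
}}

```text
clock: 7.4
position: [0.5159, -0.0645, 0.0553]
tcp_rot: [-0.491, 0.087, -0.15, 0.854]
wrist_force: [-0.8, -1.6, 0.8]
finger_gap: 0.0
```

Request:
{"api": "arm_command", "payload": {
  "deltas": [
    [0,[0,0.07,0.13],[0,0,0]]
  ]
}}

```text
clock: 7.52
position: [0.5164, -0.064, 0.0553]
tcp_rot: [-0.492, 0.087, -0.15, 0.853]
wrist_force: [-4.5, -7.5, 5.6]
finger_gap: 0.0002
```

Request:
{"api": "arm_command", "payload": {
  "deltas": [
    [0,[0,0.06,0.13],[0,0,0]]
  ]
}}

```text
clock: 7.65
position: [0.5164, -0.0641, 0.0552]
tcp_rot: [-0.493, 0.088, -0.15, 0.852]
wrist_force: [-4.1, -6.7, 4.7]
finger_gap: 0.0
```

```bash
python3 -c "
from h import *
state('x')"
```

```text
t 7.65 L jig mm [-33.4  -8.2] z 60.7 F jig [-7.7  1.6] Fz 4.7 gap 0.0 q [-0.43  0.44 -0.51  0.67  0.52  1.47]
```

Request:
{"api": "arm_command", "payload": {
  "deltas": [
    [0,[0,-0.5,-0.9],[0,0,0]],
    [0,[0,-1,-1.7],[0,0,0]],
    [0,[0,-4,0],[0,0,0]],
    [0,[0,-5,1],[0,0,0]],
    [0,[0,-3,1],[0,0,0]]
  ]
}}

```text
clock: 8.28
position: [0.4884, -0.1336, 0.1695]
tcp_rot: [-0.491, 0.09, -0.148, 0.854]
wrist_force: [-0.5, -0.4, -1.0]
finger_gap: -0.0004
```

```bash
python3 -c "
from h import *
print('jar',w2jig(ray('top',(271,158),.08),J), ray('top',(271,158),.08),'bone',ray('top',(232,163),.085))
plan('y',-105,-5,180)"
```

```text
jar [ 0.21596387 -0.20051968] [0.78527071 0.11406926 0.08      ] bone [0.77427953 0.19903931 0.085     ]
t 8.28 L jig mm [-108.3   -5.4] z 175.0 F jig [-0.5  0.3] Fz -1.0 gap -0.0 q [-0.58  0.35 -0.3   1.06  0.51  1.31]
[1.09, 0.52, 1.01] [-0.001, -0.137, 0.078]
[1.25, 0.42, 0.85] [-0.001, -0.137, 0.078]
[1.38, 0.32, 0.67] [-0.001, -0.137, 0.078]
[1.48, 0.21, 0.47] [-0.001, -0.137, 0.078]
[1.55, 0.09, 0.26] [-0.001, -0.137, 0.078]
[1.57, -0.03, 0.05] [-0.001, -0.137, 0.078]
[1.55, -0.16, -0.16] [-0.001, -0.137, 0.078]
[1.5, -0.28, -0.37] [-0.001, -0.137, 0.078]
[1.41, -0.39, -0.57] [-0.001, -0.137, 0.078]
[1.28, -0.5, -0.76] [-0.001, -0.137, 0.078]
```

Request:
{"api": "arm_command", "payload": {
  "deltas": [
    [0,[1.1,0.5,1],[0,-0.137,0.078]],
    [0,[1.25,0.4,0.85],[0,-0.137,0.078]],
    [0,[1.4,0.3,0.65],[0,-0.137,0.078]],
    [0,[1.5,0.2,0.45],[0,-0.137,0.078]],
    [0,[1.55,0.1,0.25],[0,-0.137,0.078]]
  ]
}}

```text
clock: 8.9
position: [0.5601, -0.1032, 0.1764]
tcp_rot: [-0.485, -0.116, 0.194, 0.845]
wrist_force: [0.1, -0.6, -0.6]
finger_gap: 0.0
```

```bash
python3 -c "
from h import *
plan('y',-105,-5,180)"
```

```text
t 8.9 L jig mm [-58.3 -55.7] z 181.9 F jig [-0.6 -0.3] Fz -0.6 gap 0.0 q [-0.38  0.66  0.24  1.55  0.35  0.66]
[1.58, 0.08, 0.05] [-0.0, -0.132, 0.078]
[1.58, -0.04, -0.16] [-0.0, -0.132, 0.078]
[1.53, -0.16, -0.37] [-0.0, -0.132, 0.078]
[1.46, -0.28, -0.57] [-0.0, -0.132, 0.078]
[1.34, -0.39, -0.75] [-0.0, -0.132, 0.078]
```

Request:
{"api": "arm_command", "payload": {
  "deltas": [
    [0,[1.6,0.1,0.05],[0,-0.132,0.078]],
    [0,[1.6,0,-0.15],[0,-0.132,0.078]],
    [0,[1.5,-0.15,-0.35],[0,-0.132,0.078]],
    [0,[1.45,-0.3,-0.55],[0,-0.132,0.078]],
    [0,[1.35,-0.4,-0.75],[0,-0.132,0.078]]
  ]
}}

```text
clock: 9.52
position: [0.6311, -0.0647, 0.1716]
tcp_rot: [-0.404, -0.292, 0.505, 0.705]
wrist_force: [1.3, 1.1, 0.0]
finger_gap: -0.0002
```

```bash
python3 -c "
from h import *
plan('y',-88,-2,60)"
```

```text
t 9.53 L jig mm [  -4.7 -106.7] z 177.2 F jig [ 1.5 -0.9] Fz 0.0 gap -0.0 q [-0.15  0.95  0.81  1.95  0.09  0.15]
[0.08, 3.69, -1.43] [-0.001, 0.007, -0.002]
[0.08, 3.69, -1.42] [-0.001, 0.007, -0.002]
[0.08, 3.69, -1.42] [-0.001, 0.007, -0.002]
```

Request:
{"api": "arm_command", "payload": {
  "deltas": [
    [0,[0.1,3.7,-1.4],[0,0.007,0]],
    [0,[0.1,3.7,-1.4],[0,0.007,0]],
    [0,[0.1,3,-1.2],[0,0.007,0]],
    [0,[0,0,0],[0,0,0]]
  ]
}}

```text
clock: 10.02
position: [0.6187, -0.0534, 0.0559]
tcp_rot: [-0.408, -0.287, 0.501, 0.707]
wrist_force: [-0.4, -0.3, 0.3]
finger_gap: 0.0001
```

```bash
python3 -c "
from h import *
plan('y',-80,-2,44)"
```

```text
t 10.03 L jig mm [  1.8 -91.2] z 61.4 F jig [-0.4  0.3] Fz 0.3 gap 0.0 q [-0.14  0.95  0.52  1.65  0.1   0.18]
[-0.38, 2.07, 0.09] [-0.002, 0.004, -0.005]
```

Request:
{"api": "arm_command", "payload": {
  "deltas": [
    [0,[-0.3,1.0,-0.2],[0,0,0]],
    [0,[-0.1,1.0,0.2],[0,0,0]],
    [0,[0,0,0],[0,0,0]]
  ]
}}

```text
clock: 10.4
position: [0.6092, -0.0552, 0.0405]
tcp_rot: [-0.409, -0.288, 0.499, 0.707]
wrist_force: [0.3, -0.1, 0.3]
finger_gap: 0.0001
```

```bash
python3 -c "
from h import *
plan('y',-68,-1,44)
from rig import read_camera
im=read_camera('top')['img'][:,:,::-1][222:342,265:385]; cv2.imwrite('pics/t2.png',cv2.resize(im,(600,600),interpolation=cv2.INTER_CUBIC))"
```

```text
t 10.4 L jig mm [ -3.1 -82.9] z 46.0 F jig [-0.  -0.3] Fz 0.3 gap 0.0 q [-0.14  0.94  0.45  1.59  0.1   0.17]
[0.22, 0.92, 1.19] [0.002, 0.004, -0.003]
```

View pics/t2.png

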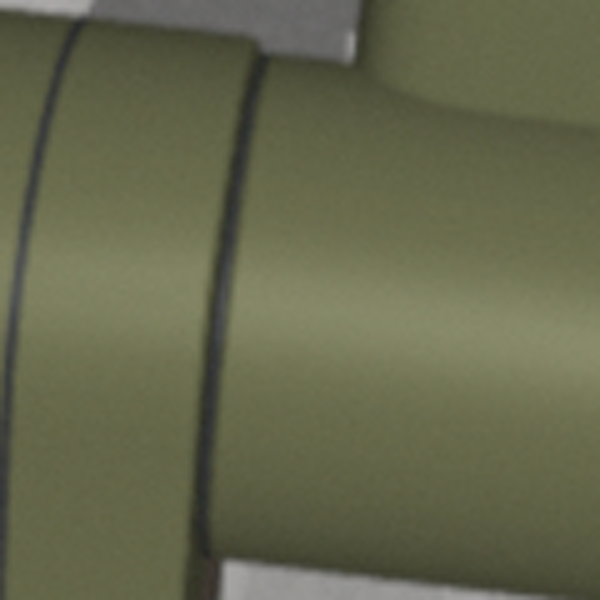

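The arm covers the top view completely. I'll check its height over the shield from the side.

```bash
python3 -c "
import cv2
from rig import read_camera
im=read_camera('side')['img'][:,:,::-1][60:300,160:480]; cv2.imwrite('pics/s2.png',cv2.resize(im,(800,600),interpolation=cv2.INTER_CUBIC))"
```

```text
(no output)
```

View pics/s2.png

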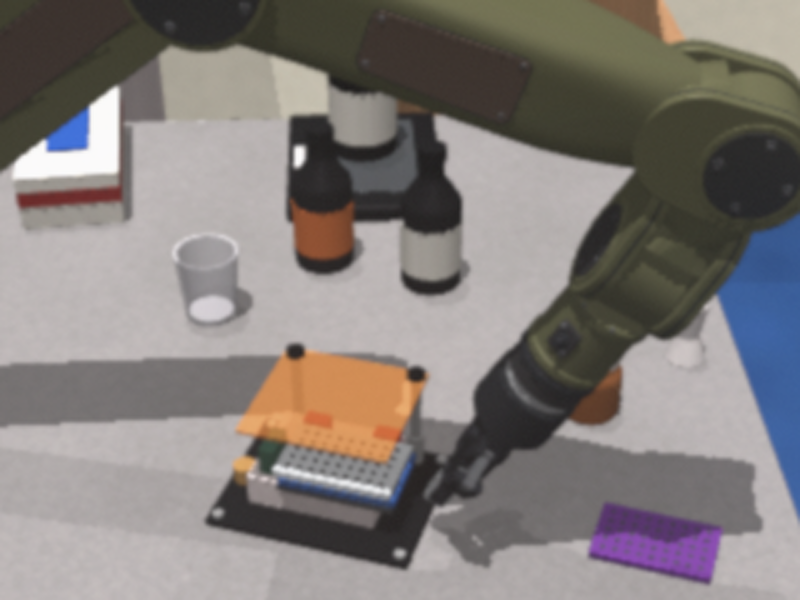

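Side view: the arm is well above the shield. The tip at (440,490) faces the -y edges, and the stack is flush at the back. I'll push +y on the low plate.

Request:
{"api": "arm_command", "payload": {
  "deltas": [
    [0,[0.2,0.5,0.5],[0,0,0]],
    [0,[0,0.25,0.35],[0,0,0]],
    [0,[0,0.2,0.3],[0,0,0]],
    [0,[0,0.13,0.25],[0,0,0]]
  ]
}}

```text
clock: 11.0
position: [0.5943, -0.0472, 0.0396]
tcp_rot: [-0.411, -0.29, 0.498, 0.706]
wrist_force: [-0.3, -1.1, -0.5]
finger_gap: -0.0004
```

```bash
python3 -c "
from h import *
plan('y',-60,-1,44)"
```

```text
t 11.0 L jig mm [ -0.6 -66.1] z 45.0 F jig [-1.1 -0.1] Fz -0.5 gap -0.0 q [-0.13  0.91  0.37  1.54  0.1   0.18]
[-0.04, 0.4, 0.48] [0.006, 0.004, -0.002]
```

Request:
{"api": "arm_command", "payload": {
  "deltas": [
    [0,[0,0.17,0.2],[0,0,0]],
    [0,[0,0.14,0.2],[0,0,0]],
    [0,[0,0.12,0.15],[0,0,0]]
  ]
}}

```text
clock: 11.38
position: [0.5886, -0.0451, 0.0387]
tcp_rot: [-0.412, -0.291, 0.498, 0.706]
wrist_force: [2.0, -0.6, 1.2]
finger_gap: -0.0001
```

```bash
python3 -c "
from h import *
state('y')"
```

```text
t 11.38 L jig mm [ -0.6 -60. ] z 44.1 F jig [ 0.2 -2.1] Fz 1.2 gap -0.0 q [-0.13  0.89  0.34  1.52  0.1   0.18]
```

Request:
{"api": "arm_command", "payload": {
  "deltas": [
    [0,[0,0.08,0.15],[0,0,0]],
    [0,[0,0.08,0.15],[0,0,0]]
  ]
}}

```text
clock: 11.62
position: [0.5861, -0.0443, 0.0387]
tcp_rot: [-0.412, -0.291, 0.498, 0.705]
wrist_force: [2.3, -1.6, 0.2]
finger_gap: 0.0001
```

Request:
{"api": "arm_command", "payload": {
  "deltas": [
    [0,[0,0.08,0.13],[0,0,0]]
  ]
}}

```text
clock: 11.75
position: [0.585, -0.0438, 0.0387]
tcp_rot: [-0.413, -0.292, 0.497, 0.705]
wrist_force: [2.9, -1.0, 1.1]
finger_gap: 0.0006
```

```bash
python3 -c "
from h import *
state('y')"
```

```text
t 11.75 L jig mm [ -0.6 -56.1] z 44.1 F jig [ 0. -3.] Fz 1.1 gap 0.001 q [-0.13  0.88  0.32  1.51  0.1   0.18]
```

Request:
{"api": "arm_command", "payload": {
  "deltas": [
    [0,[0,0.07,0.13],[0,0,0]]
  ]
}}

```text
clock: 11.88
position: [0.5837, -0.0434, 0.0388]
tcp_rot: [-0.413, -0.292, 0.497, 0.705]
wrist_force: [2.1, -1.7, 0.0]
finger_gap: -0.0003
```

Request:
{"api": "arm_command", "payload": {
  "deltas": [
    [0,[0,0.07,0.13],[0,0,0]]
  ]
}}

```text
clock: 12.0
position: [0.5826, -0.043, 0.0388]
tcp_rot: [-0.413, -0.292, 0.497, 0.705]
wrist_force: [4.2, -3.0, 1.2]
finger_gap: 0.0002
```

Request:
{"api": "arm_command", "payload": {
  "deltas": [
    [0,[0,0.07,0.13],[0,0,0]]
  ]
}}

```text
clock: 12.12
position: [0.5826, -0.043, 0.0388]
tcp_rot: [-0.414, -0.293, 0.497, 0.704]
wrist_force: [6.1, -2.6, 1.7]
finger_gap: 0.0001
```

```bash
python3 -c "
from h import *
state('y')"
```

```text
t 12.12 L jig mm [ -0.7 -53.6] z 44.1 F jig [-0.4 -6.6] Fz 1.7 gap 0.0 q [-0.13  0.87  0.31  1.5   0.1   0.19]
```

Request:
{"api": "arm_command", "payload": {
  "deltas": [
    [0,[0,0.09,0.17],[0,0,0]],
    [0,[0,0.09,0.17],[0,0,0]]
  ]
}}

```text
clock: 12.38
position: [0.5827, -0.043, 0.0388]
tcp_rot: [-0.417, -0.295, 0.495, 0.702]
wrist_force: [5.2, -2.1, 1.4]
finger_gap: -0.0001
```

Request:
{"api": "arm_command", "payload": {
  "deltas": [
    [0,[0,-0.35,-0.6],[0,0,0]],
    [0,[0,-0.35,-0.6],[0,0,0]],
    [0,[0,-0.7,0.4],[0,0,0]],
    [0,[0,0,0],[0.01,0,0]]
  ]
}}

```text
clock: 12.88
position: [0.5934, -0.0469, 0.048]
tcp_rot: [-0.411, -0.291, 0.498, 0.706]
wrist_force: [-1.0, 0.5, -0.8]
finger_gap: -0.0002
```

```bash
python3 -c "
from h import *
plan('y',-62,0,52)"
```

```text
t 12.88 L jig mm [ -0.6 -65.1] z 53.4 F jig [0.1 1.1] Fz -0.8 gap -0.0 q [-0.13  0.9   0.37  1.55  0.1   0.18]
[0.06, 0.28, 0.2] [0.009, 0.005, -0.002]
```

Request:
{"api": "arm_command", "payload": {
  "deltas": [
    [0,[0,0.28,0.2],[0,0,0]],
    [0,[0,0.12,0.2],[0,0,0]],
    [0,[0,0.12,0.2],[0,0,0]],
    [0,[0,0.1,0.15],[0,0,0]],
    [0,[0,0.08,0.15],[0,0,0]]
  ]
}}

```text
clock: 13.5
position: [0.5827, -0.0431, 0.0458]
tcp_rot: [-0.412, -0.291, 0.498, 0.705]
wrist_force: [5.0, -2.1, 0.1]
finger_gap: 0.0002
```

```bash
python3 -c "
from h import *
state('y')"
```

```text
t 13.5 L jig mm [ -0.7 -53.8] z 51.2 F jig [-0.3 -5.4] Fz 0.1 gap 0.0 q [-0.13  0.88  0.32  1.52  0.1   0.18]
```

Request:
{"api": "arm_command", "payload": {
  "deltas": [
    [0,[0,0.08,0.13],[0,0,0]]
  ]
}}

```text
clock: 13.62
position: [0.5828, -0.0431, 0.0458]
tcp_rot: [-0.413, -0.292, 0.497, 0.705]
wrist_force: [4.9, -2.2, 1.1]
finger_gap: -0.0002
```

Request:
{"api": "arm_command", "payload": {
  "deltas": [
    [0,[0,0.07,0.13],[0,0,0]]
  ]
}}

```text
clock: 13.75
position: [0.5828, -0.0431, 0.0458]
tcp_rot: [-0.414, -0.293, 0.497, 0.704]
wrist_force: [4.2, -2.2, 0.1]
finger_gap: 0.0003
```

```bash
python3 -c "
from h import *
state('y')"
```

```text
t 13.75 L jig mm [ -0.7 -53.8] z 51.2 F jig [-0.7 -4.7] Fz 0.1 gap 0.0 q [-0.13  0.87  0.31  1.51  0.1   0.18]
```

Middle plate home. Top plate next.

Request:
{"api": "arm_command", "payload": {
  "deltas": [
    [0,[0,-0.35,-0.6],[0,0,0]],
    [0,[0,-0.35,-0.6],[0,0,0]],
    [0,[0,-0.75,0.45],[0.009,0,0]],
    [0,[0,0,0],[0,0,0]]
  ]
}}

```text
clock: 14.25
position: [0.5943, -0.0472, 0.0556]
tcp_rot: [-0.409, -0.289, 0.499, 0.707]
wrist_force: [-0.5, 0.2, -0.0]
finger_gap: 0.0002
```

```bash
python3 -c "
from h import *
plan('y',-62,0,60)"
```

```text
t 14.25 L jig mm [ -0.6 -66.1] z 61.1 F jig [-0.   0.5] Fz -0.0 gap 0.0 q [-0.13  0.9   0.39  1.58  0.1   0.18]
[0.06, 0.3, 0.3] [0.002, 0.005, -0.001]
```

Request:
{"api": "arm_command", "payload": {
  "deltas": [
    [0,[0,0.2,0.2],[0,0,0]],
    [0,[0,0.12,0.2],[0,0,0]],
    [0,[0,0.12,0.2],[0,0,0]],
    [0,[0,0.1,0.15],[0,0,0]]
  ]
}}

```text
clock: 14.75
position: [0.5843, -0.0437, 0.0545]
tcp_rot: [-0.408, -0.289, 0.499, 0.707]
wrist_force: [-0.0, -0.9, 0.1]
finger_gap: 0.0
```

```bash
python3 -c "
from h import *
state('y')"
```

```text
t 14.75 L jig mm [ -0.7 -55.5] z 60.0 F jig [-0.8 -0.3] Fz 0.1 gap 0.0 q [-0.13  0.88  0.35  1.56  0.1   0.18]
```

Request:
{"api": "arm_command", "payload": {
  "deltas": [
    [0,[0,0.08,0.13],[0,0,0]]
  ]
}}

```text
clock: 14.88
position: [0.5827, -0.043, 0.0545]
tcp_rot: [-0.408, -0.289, 0.499, 0.707]
wrist_force: [1.7, -0.3, 0.7]
finger_gap: 0.0002
```

Request:
{"api": "arm_command", "payload": {
  "deltas": [
    [0,[0,0.08,0.13],[0,0,0]]
  ]
}}

```text
clock: 15.0
position: [0.5825, -0.043, 0.0545]
tcp_rot: [-0.41, -0.29, 0.499, 0.707]
wrist_force: [5.9, -2.2, 1.2]
finger_gap: 0.0003
```

Request:
{"api": "arm_command", "payload": {
  "deltas": [
    [0,[0,0.08,0.13],[0,0,0]]
  ]
}}

```text
clock: 15.12
position: [0.5825, -0.0429, 0.0545]
tcp_rot: [-0.411, -0.291, 0.498, 0.706]
wrist_force: [4.6, -1.8, 0.3]
finger_gap: -0.0002
```

```bash
python3 -c "
from h import *
state('y')"
```

```text
t 15.12 L jig mm [ -0.6 -53.6] z 59.9 F jig [-0.1 -4.9] Fz 0.3 gap -0.0 q [-0.13  0.87  0.33  1.54  0.1   0.18]
```

Pressed on all three. Retreat back, up and clear of the views.

Request:
{"api": "arm_command", "payload": {
  "deltas": [
    [0,[0,-0.5,-0.9],[0,0,0]],
    [0,[0,-1.2,-2.2],[0,0,0]],
    [0,[0,-5,0],[0,0,0]],
    [0,[0,-5,1.5],[0,0,0]],
    [0,[-2,-3,1],[0,0.15,0]]
  ]
}}

```text
clock: 15.75
position: [0.6454, -0.0857, 0.1795]
tcp_rot: [-0.442, -0.231, 0.469, 0.729]
wrist_force: [0.1, -0.7, -0.7]
finger_gap: -0.0003
```

```bash
python3 -c "
from h import *
plan('x',-180,-30,180)"
```

```text
t 15.75 L jig mm [ -17.8 -127.4] z 185.0 F jig [-0.6 -0.3] Fz -0.7 gap -0.0 q [-0.17  1.02  0.99  2.06  0.08  0.3 ]
[-2.01, 0.66, 0.71] [0.006, 0.135, -0.087]
[-2.14, 0.48, 0.42] [0.006, 0.135, -0.087]
[-2.21, 0.29, 0.12] [0.006, 0.135, -0.087]
[-2.22, 0.1, -0.18] [0.006, 0.135, -0.087]
[-2.18, -0.09, -0.48] [0.006, 0.135, -0.087]
[-2.08, -0.28, -0.76] [0.006, 0.135, -0.087]
[-1.92, -0.46, -1.03] [0.006, 0.135, -0.087]
[-1.72, -0.63, -1.28] [0.006, 0.135, -0.087]
[-1.47, -0.77, -1.49] [0.006, 0.135, -0.087]
```

Request:
{"api": "arm_command", "payload": {
  "deltas": [
    [0,[-2,0.6,0.7],[0,0.135,-0.087]],
    [0,[-2.1,0.5,0.4],[0,0.135,-0.087]],
    [0,[-2.2,0.3,0.1],[0,0.135,-0.087]],
    [0,[-2.2,0.1,-0.2],[0,0.135,-0.087]],
    [0,[-2.2,-0.1,-0.5],[0,0.135,-0.087]]
  ]
}}

```text
clock: 16.38
position: [0.559, -0.1537, 0.1744]
tcp_rot: [-0.512, -0.062, 0.121, 0.848]
wrist_force: [0.2, -0.2, 0.2]
finger_gap: -0.0001
```

Request:
{"api": "arm_command", "payload": {
  "deltas": [
    [0,[-2,-0.3,-0.8],[0,0.135,-0.087]],
    [0,[-1.9,-0.5,-2],[0,0.135,-0.087]],
    [0,[-1.7,-0.6,-3],[0,0.135,-0.087]],
    [0,[-1.5,-0.8,-4],[0,0.135,-0.087]],
    [0,[0,-3,-5],[0,0,0]]
  ]
}}

```text
clock: 17.0
position: [0.4503, -0.3013, 0.1487]
tcp_rot: [-0.502, 0.089, -0.172, 0.843]
wrist_force: [0.6, -0.8, 1.1]
finger_gap: -0.0003
```

```bash
python3 -c "
from h import *
from rig import read_camera
state('x')
t=read_camera('top')['img'][:,:,::-1][222:342,265:385]; s=read_camera('side')['img'][:,:,::-1]
cv2.imwrite('pics/sfull.png',s)
t=cv2.resize(t,(400,400),interpolation=cv2.INTER_CUBIC);s=cv2.resize(s[200:300,240:340],(400,400),interpolation=cv2.INTER_CUBIC)
cv2.imwrite('pics/e.png',np.hstack([t,s]))"
```

```text
t 17.0 L jig mm [-278.8  -26.8] z 154.0 F jig [-0.5 -0.8] Fz 1.1 gap -0.0 q [-0.85  0.48 -0.13  1.18  0.45  1.05]
```

View pics/e.png

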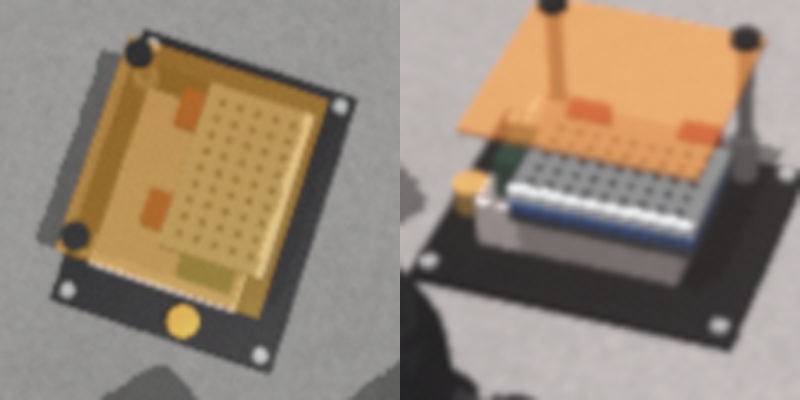

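```bash
python3 -c "
from h import *
s=lambda u,v:(240+(u-400-1.5)/4,200+(v-1.5)/4); t=lambda u,v:(265+(u-1.2)/3.333,222+(v-1.2)/3.333)
for n,c,p,z in [('-+s','side',s(510,188),.064),('--s','side',s(693,224),.064),('+-s','side',s(731,150),.064),('-+t','top',t(263,277),.064),('--t','top',t(313,113),.064),('++t','top',t(161,245),.064),('+-t','top',t(211,83),.064)]: print(n,(w2jig(ray(c,p,z),J)*1000).round(1))"
```

```text
-+s [-30.2  55.7]
--s [-27.8 -51.6]
+-s [ 38.9 -52.7]
-+t [-35.4  52.9]
--t [-33.5 -56.5]
++t [32.1 54.3]
+-t [ 35.  -54.5]
```

The view shows the stack flush, with the three edges in line. The estimated slope of about 0.02 rad may be an error in my jig yaw, but it is close to the limit, so I'll re-press x at y≈+12 to verify and square the plates.

```bash
python3 -c "
from h import *
plan('x',-75,12,60)"
```

```text
t 17.1 L jig mm [-285.4  -32.2] z 155.1 F jig [0.4 0.2] Fz 0.4 gap 0.0 q [-0.86  0.49 -0.12  1.18  0.45  1.05]
[-1.13, 3.63, 2.77] [0.006, -0.005, 0.01]
[-1.08, 3.66, 2.76] [0.006, -0.005, 0.01]
[-1.03, 3.68, 2.74] [0.006, -0.005, 0.01]
[-0.98, 3.71, 2.73] [0.006, -0.005, 0.01]
[-0.93, 3.73, 2.71] [0.006, -0.005, 0.01]
```

Request:
{"api": "arm_command", "payload": {
  "deltas": [
    [0,[-1.1,3.6,2.7],[0.006,-0.005,0.01]],
    [0,[-1.1,3.6,2.7],[0.006,-0.005,0.01]],
    [0,[-1,3.7,2.7],[0.006,-0.005,0.01]],
    [0,[-1,3.7,2.7],[0.006,-0.005,0.01]],
    [0,[0,0,0],[0,0,0]]
  ]
}}

```text
clock: 17.73
position: [0.4759, -0.1354, 0.0717]
tcp_rot: [-0.492, 0.09, -0.155, 0.852]
wrist_force: [0.4, -0.5, 0.4]
finger_gap: -0.0001
```

```bash
python3 -c "
from h import *
plan('x',-60,12,44)"
```

```text
t 17.73 L jig mm [-114.2    5.7] z 77.2 F jig [-0.3 -0.5] Fz 0.4 gap -0.0 q [-0.6   0.43 -0.47  0.8   0.51  1.3 ]
[-0.35, 2.79, 1.52] [0.001, -0.006, 0.004]
[-0.33, 2.79, 1.52] [0.001, -0.006, 0.004]
```

Request:
{"api": "arm_command", "payload": {
  "deltas": [
    [0,[-0.35,2.8,1.4],[0,-0.006,0.004]],
    [0,[-0.35,2.7,1.4],[0,-0.006,0.004]],
    [0,[0,0,0],[0,0,0]]
  ]
}}

```text
clock: 18.1
position: [0.4887, -0.084, 0.0385]
tcp_rot: [-0.493, 0.086, -0.149, 0.853]
wrist_force: [-0.8, 0.7, -1.0]
finger_gap: -0.0002
```

```bash
python3 -c "
from h import *
plan('x',-42,12,44)"
```

```text
t 18.1 L jig mm [-61.5  11.2] z 44.0 F jig [0.4 1. ] Fz -1.0 gap -0.0 q [-0.49  0.45 -0.56  0.65  0.52  1.4 ]
[-0.08, 0.98, 1.69] [0.002, 0.001, 0.0]
```

Request:
{"api": "arm_command", "payload": {
  "deltas": [
    [0,[0,0.5,0.85],[0,0,0]],
    [0,[0,0.3,0.45],[0,0,0]],
    [0,[0,0.2,0.3],[0,0,0]],
    [0,[0,0.1,0.15],[0,0,0]]
  ]
}}

```text
clock: 18.6
position: [0.4983, -0.0666, 0.0397]
tcp_rot: [-0.494, 0.085, -0.151, 0.852]
wrist_force: [0.2, 0.0, 0.4]
finger_gap: 0.0003
```

```bash
python3 -c "
from h import *
state('x')"
```

```text
t 18.6 L jig mm [-41.9   8.1] z 45.2 F jig [ 0.1 -0.2] Fz 0.4 gap 0.0 q [-0.45  0.44 -0.57  0.62  0.52  1.45]
```

Request:
{"api": "arm_command", "payload": {
  "deltas": [
    [0,[-0.1,0.17,0.2],[0,0,0]],
    [0,[-0.1,0.15,0.2],[0,0,0]],
    [0,[0,0.12,0.15],[0,0,0]]
  ]
}}

```text
clock: 18.98
position: [0.4988, -0.0593, 0.0387]
tcp_rot: [-0.494, 0.085, -0.151, 0.852]
wrist_force: [-0.2, 0.0, -0.3]
finger_gap: -0.0003
```

Request:
{"api": "arm_command", "payload": {
  "deltas": [
    [0,[0,0.06,0.13],[0,0,0]]
  ]
}}

```text
clock: 19.1
position: [0.4991, -0.0581, 0.0386]
tcp_rot: [-0.494, 0.085, -0.151, 0.852]
wrist_force: [-1.1, -4.1, 1.1]
finger_gap: 0.0
```

Request:
{"api": "arm_command", "payload": {
  "deltas": [
    [0,[0,0.06,0.13],[0,0,0]]
  ]
}}

```text
clock: 19.23
position: [0.4993, -0.058, 0.0384]
tcp_rot: [-0.496, 0.085, -0.151, 0.851]
wrist_force: [-4.3, -8.8, 3.8]
finger_gap: 0.0002
```

```bash
python3 -c "
from h import *
state('x')"
```

```text
t 19.23 L jig mm [-33.4  10. ] z 43.9 F jig [-9.7  1. ] Fz 3.8 gap 0.0 q [-0.43  0.43 -0.58  0.6   0.51  1.47]
```

Low plate: -33.4 here against -33.3 at y=-8, so it is square. Checking the middle and top plates the same way.

Request:
{"api": "arm_command", "payload": {
  "deltas": [
    [0,[0,-0.35,-0.6],[0,0,0]],
    [0,[0,-0.35,-0.6],[0,0,0]],
    [0,[0,-0.7,0.4],[0,0,0]],
    [0,[0,0,0],[0,0,0]]
  ]
}}

```text
clock: 19.73
position: [0.4946, -0.0716, 0.0475]
tcp_rot: [-0.495, 0.085, -0.152, 0.851]
wrist_force: [0.4, 0.0, 0.1]
finger_gap: -0.0
```

Request:
{"api": "arm_command", "payload": {
  "deltas": [
    [0,[0,0.22,0.25],[0,0,0]],
    [0,[0,0.15,0.25],[0,0,0]],
    [0,[0,0.12,0.2],[0,0,0]],
    [0,[0,0.08,0.15],[0,0,0]]
  ]
}}

```text
clock: 20.23
position: [0.4982, -0.0609, 0.0467]
tcp_rot: [-0.495, 0.085, -0.152, 0.851]
wrist_force: [-0.7, -0.8, -0.6]
finger_gap: -0.0002
```

```bash
python3 -c "
from h import *
state('x')"
```

```text
t 20.23 L jig mm [-36.5  10.1] z 52.2 F jig [-0.9  0.4] Fz -0.6 gap -0.0 q [-0.44  0.42 -0.57  0.63  0.52  1.46]
```

Request:
{"api": "arm_command", "payload": {
  "deltas": [
    [0,[0,0.06,0.13],[0,0,0]]
  ]
}}

```text
clock: 20.35
position: [0.4987, -0.0593, 0.0468]
tcp_rot: [-0.495, 0.085, -0.151, 0.851]
wrist_force: [0.7, -0.5, 0.8]
finger_gap: -0.0001
```

Request:
{"api": "arm_command", "payload": {
  "deltas": [
    [0,[0,0.06,0.13],[0,0,0]]
  ]
}}

```text
clock: 20.48
position: [0.4988, -0.0583, 0.0467]
tcp_rot: [-0.496, 0.085, -0.151, 0.851]
wrist_force: [-2.7, -4.1, 2.7]
finger_gap: 0.0002
```

Request:
{"api": "arm_command", "payload": {
  "deltas": [
    [0,[0,0.06,0.13],[0,0,0]]
  ]
}}

```text
clock: 20.6
position: [0.4989, -0.0579, 0.0466]
tcp_rot: [-0.497, 0.086, -0.151, 0.85]
wrist_force: [-4.0, -7.8, 4.5]
finger_gap: 0.0
```

```bash
python3 -c "
from h import *
state('x')"
```

```text
t 20.6 L jig mm [-33.4  10.5] z 52.1 F jig [-8.7  1.1] Fz 4.5 gap 0.0 q [-0.43  0.42 -0.57  0.62  0.51  1.47]
```

Middle plate is flush at the same -33.4. Now the top plate.

Request:
{"api": "arm_command", "payload": {
  "deltas": [
    [0,[0,-0.35,-0.6],[0,0,0]],
    [0,[0,-0.35,-0.6],[0,0,0]],
    [0,[0,-0.7,0.4],[0.01,0,0]],
    [0,[0,0,0],[0,0,0]]
  ]
}}

```text
clock: 21.1
position: [0.4944, -0.0715, 0.0558]
tcp_rot: [-0.491, 0.085, -0.152, 0.853]
wrist_force: [-1.1, 0.4, 0.4]
finger_gap: 0.0001
```

Request:
{"api": "arm_command", "payload": {
  "deltas": [
    [0,[0,0.22,0.25],[0,0,0]],
    [0,[0,0.15,0.25],[0,0,0]],
    [0,[0,0.12,0.2],[0,0,0]],
    [0,[0,0.08,0.15],[0,0,0]]
  ]
}}

```text
clock: 21.6
position: [0.4981, -0.0608, 0.0551]
tcp_rot: [-0.491, 0.085, -0.152, 0.854]
wrist_force: [-0.2, -0.4, 0.5]
finger_gap: -0.0003
```

```bash
python3 -c "
from h import *
state('x')"
```

```text
t 21.6 L jig mm [-36.5  10.2] z 60.7 F jig [-0.4  0.1] Fz 0.5 gap -0.0 q [-0.45  0.41 -0.56  0.65  0.53  1.46]
```

Request:
{"api": "arm_command", "payload": {
  "deltas": [
    [0,[0,0.06,0.13],[0,0,0]]
  ]
}}

```text
clock: 21.72
position: [0.4986, -0.0591, 0.0552]
tcp_rot: [-0.491, 0.085, -0.152, 0.854]
wrist_force: [0.1, 0.4, 0.9]
finger_gap: 0.0
```

Request:
{"api": "arm_command", "payload": {
  "deltas": [
    [0,[0,0.06,0.13],[0,0,0]]
  ]
}}

```text
clock: 21.85
position: [0.499, -0.0579, 0.0552]
tcp_rot: [-0.491, 0.085, -0.152, 0.853]
wrist_force: [-1.8, -4.2, 1.7]
finger_gap: -0.0004
```

Request:
{"api": "arm_command", "payload": {
  "deltas": [
    [0,[0,0.06,0.13],[0,0,0]]
  ]
}}

```text
clock: 21.98
position: [0.4991, -0.0578, 0.0551]
tcp_rot: [-0.493, 0.085, -0.152, 0.853]
wrist_force: [-6.3, -8.6, 5.2]
finger_gap: -0.0001
```

```bash
python3 -c "
from h import *
state('x')"
```

```text
t 21.98 L jig mm [-33.3  10.3] z 60.6 F jig [-10.2   3. ] Fz 5.2 gap -0.0 q [-0.44  0.41 -0.56  0.65  0.52  1.47]
```

All three plates stop at the same plane (-33.3 to -33.4). Retreat, take a final look, then hand in.

Request:
{"api": "arm_command", "payload": {
  "deltas": [
    [0,[0,-0.5,-0.9],[0,0,0]],
    [0,[0,-1.5,-2.6],[0,0,0]],
    [0,[0,-4,-3],[0,0,0]],
    [0,[0,-4,-4],[0,0,0]],
    [0,[0,0,-5],[0,0,0]]
  ]
}}

```text
clock: 22.6
position: [0.4359, -0.2351, 0.0664]
tcp_rot: [-0.493, 0.081, -0.151, 0.853]
wrist_force: [0.3, 0.2, -0.5]
finger_gap: 0.0001
```

Request:
{"api": "arm_command", "payload": {
  "deltas": [
    [0,[0,-2,-4],[0,0,0]],
    [0,[0,-2,-3],[0,0,0]],
    [0,[0,0,0],[0,0,0]]
  ]
}}

```text
clock: 22.98
position: [0.4061, -0.3172, 0.064]
tcp_rot: [-0.492, 0.082, -0.153, 0.853]
wrist_force: [0.4, 0.5, 0.8]
finger_gap: 0.0003
```

```bash
python3 -c "
from h import *
from rig import read_camera
state('x')
t=read_camera('top')['img'][:,:,::-1][222:342,265:385]; s=read_camera('side')['img'][:,:,::-1]
t=cv2.resize(t,(400,400),interpolation=cv2.INTER_CUBIC);s=cv2.resize(s[200:300,240:340],(400,400),interpolation=cv2.INTER_CUBIC)
cv2.imwrite('pics/e2.png',np.hstack([t,s]))"
```

```text
t 22.98 L jig mm [-308.9    9.7] z 69.5 F jig [ 0.6 -0.2] Fz 0.8 gap 0.0 q [-0.93  0.58 -0.23  1.06  0.44  0.92]
```

View pics/e2.png

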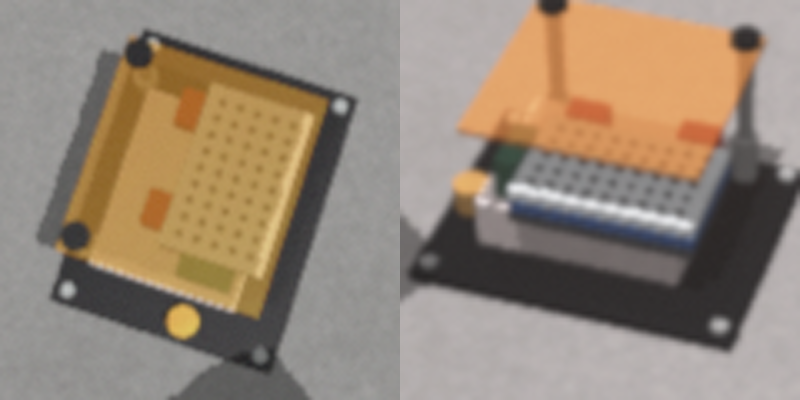

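The three edges are in line, and the plates sit flush with the red stops at (190,108) and (155,210) and the green stop at (205,270). The slug at (183,321) has not moved.

```bash
python3 -c "
from rig import manip
print(manip.sign_off())"
```

```text
the job is handed in; nothing more can be done
None
```

I pushed the three plates home and handed the job in at about 23 s; no verdict is reported. I used shut fingers tilted 30° to stay clear of the shield, pushing each plate first against the red stops, then against the green stop.

- **Contact force:** the highest wrist reading was about 12 N. I read forces only at the end of each move call, so a brief peak in between could have gone unseen.
- **Red stops:** a second push at another point along the edge stopped all three plates within 0.1 mm of each other, at -33.3 to -33.4 mm. In the first pass the middle plate had stopped 0.7 mm short, at -34.0 mm.
- **Green stop:** the plates stopped within 0.2 mm of each other, at -53.6 to -53.8 mm.
- **Last picture:** the edges are in line and flush with the stops, the slug has not moved and the arm is well clear. I did not check the other bystanders again at the end.
- **Checks that disagreed:**
  - My camera-based corner estimate showed the top plate turned about 0.02 rad and differed between the two views by up to 6 mm. The second push, done to check this, found the low plate within about 0.01 rad of square. I therefore put the slope down to errors in my jig fit and pixel reading.
  - The contact positions were also 1.4–1.7 mm past the nominal stop positions, within the roughly 2 mm calibration accuracy.

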